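# Push a sample board home against the straightedge and the blue stop

## Robot

A 6-joint arm with a two-finger parallel gripper is mounted at the origin on the work surface. World frame = base frame: x ahead of the robot, y to its left, z up, the work surface at z = 0. Lengths are in m, angles in rad, forces in N, time in s.
With the tool pointing down it reaches from about 0.375 to 0.9 m from the base axis. Payload 3.1 kg.
Tool frame: the origin (TCP) lies on the centre line of the jaws, within the pads' length; the fingertips stand 8 mm ahead of it and the grasp point (between the pads) lies 11 mm behind it; z points along the fingers, y is the line along which they close (so a half turn about z gives the same grasp; the last joint's range is limited). The gripper opens to 87 mm and grips with 3 to 60 N. Pads are 19 mm wide; open, the fingers measure 117 mm over their backs; the gripper's body (75 mm by 190 mm) begins 51 mm behind the grasp point.
Start: joints at [0.986, 0.527, 1.433, -0, 1.181, -0.178], TCP at [0.247, 0.574, 0.231] pointing down, gripper open.
Joint ranges: [-3.08, 3.08], [-0.75, 2.2], [0.22, 2.44], [-1.43, 4.57], [0, 2.65], [-2.85, 2.85]. Speed limits (rad/s): [2.79, 2.79, 3.14, 3.14, 3.14, 3.14].

## Interface

Orientations are given as a rotation vector (axis times angle).
In Python, from station import status, read_camera, ctrl gives the robot as it stands.
- The arm moves only by the tool send_rows, never from a script. Its argument "steps" is a list of rows, each an object of numbers: "dx", "dy", "dz": the shift along the tool's x, y, z as a fraction of full scale; "rx", "ry", "rz": the turn, a rotation vector about the tool's x, y, z as a fraction of full scale; "hand": the closure, from 0 (fully open) to 1 (shut). A call has 1 to 20 rows; each row shifts and turns the commanded pose from where the row before left it, along the tool's axes as they then stand; what a row does not reach is not made up. Full scale, the value 1, is 2 cm for a shift and 8 degrees for a turn. A row lasts 1/10 s, in which the tool goes at most 50 mm and 8.59 degrees, less where a joint would pass 70% of its speed; a pose out of reach is approached as far as the arm can. A call with a number of a shift or a turn outside -1 to 1 is refused whole. A call with a gripper value outside its range is refused whole. The fingers move at their own pace and stop on an object; "squeeze" is the grip in N (left out, the last holds). Time passes only in rows, so rows that do not move let the fingers close. It gives the time, the measured TCP pose, the force, the opening and the grip force at its end, in the units of the state.
- status.state(): the state, without advancing time (a new reading comes with each control period).
- read_camera(name): name is "scene" or "top" or "wrist"; returns a dict with "frame" (400x640x3 uint8, red, green, blue), "z_map" (400x640 float32, m along the optical axis (not along the pixel's ray), 0 where there is no reading), "camera_matrix" (3x3 intrinsics, pixels), "position" and "rotation" of the camera in the world. Camera axes: x right, y down, z forward; pixel columns grow to the right and rows downward; lengths in m; the calibration is good to about 2 mm. A picture is of the moment at which its call begins.
- ctrl.finish_job(): hands the job in; it is judged then, once.
The state is a dict: "clock": time; "qpos": joint angles; "dq": joint speeds; "effort": joint torques, N m; "eef_pos": TCP position; "orientation": TCP orientation; "contact_force": force on the tool from outside, world axes, zero at the start; "wrist_torque": the same for the moment, N m; "width": opening from 0.0 (shut) to 1.0 (fully open); "grasp_force": force on a finger pad.
Only numpy, scipy, OpenCV 4.12 (cv2) and the standard library are available. Lean on these libraries where they do the work, as an engineer would, in place of code of your own. Each camera call takes 0.05 s, during which the arm holds its last target. There are 200 camera calls.

## Task

Push the yellow-bordered sample board along the bench until its long edge lies flat against the aluminium straightedge and its short edge is up against the blue stop, with no gap at either, ready for stencilling. Only push it with the fingers: do not pick it up or tip it. Leave the tub, the pigment pot, the tape roll and the putty knife where they are.

Things in the scene. Friction and masses are not known exactly. Their poses are not given: they have to be found in the camera images.
- board: loose flat sample board, 100 mm (own x) by 160 mm (own y), 18 mm thick, 0.15 to 0.4 kg, plywood edges, grey top with a yellow border and blue round ornaments. It lies flat on the bench on the robot's side of the straightedge, turned up to about 0.3 rad from it. Origin: centre of its underside; z up.
- straightedge: aluminium bar fixed to the bench, 420 mm long (own y), 30 mm wide (own x), 20 mm high. Origin: on the bench, at the middle of the length of the long face that looks towards the robot, which is the face the board goes against; own +x points away from the robot, into the bar, own y along the face. Its position and yaw vary.
- stop_blue: blue block fixed to the bench at one end of the straightedge, in front of its face and butting on it: 60 mm (own x) by 30 mm (own y), 20 mm high, same yaw as the straightedge. Origin: centre of its underside, 180 mm to one side (+y or -y, varies) of the straightedge's middle. The board goes against the side that looks to the middle, between the two stops.
- stop_white: the same block in white, at the other end of the straightedge, not used: the stops stand 330 mm apart inside.
- tub: lidded white tub, 90 mm diameter, 90 mm high, a bystander at the left or right of the work. Origin: centre of its underside.
- pigment: small grey pigment pot with an orange lid, 60 mm diameter, 75 mm high, a bystander at the other side. Origin: centre of its underside.
- tape: yellow roll of masking tape lying flat, 100 mm outside, 76 mm inside diameter, 25 mm high, a bystander to the right of the work (-y). Origin: centre of its underside.
- knife: putty knife about 200 mm long lying flat, a bystander beyond the straightedge. Its blade is 65 mm wide, its handle 20 mm thick. Origin: underside at its middle; own x along it, handle towards -x.
There are look-alikes about, which are no part of the job. Of the things that look like the board, take the one that is farthest to the robot's left at the start.

How it is judged:
At the end, for the whole second after the job is handed in: The board lies flat and at rest between the stops, its long edge within 4 mm of the straightedge's face and its short edge within 4 mm of the blue stop (measured at the board's middle), square to them within 2 degrees (0.035 rad) (x of board in the frame of straightedge between -0.054 and -0.046 m and y of board in the frame of stop_blue between -0.099 and 0.099 m and y of board in the frame of straightedge between -0.12 and 0.12 m and angle between the x axis of board and the x axis of straightedge, either way round below 0.035 rad and height (world z) of board below 0.004 m and angle between board's own z axis and vertical below 0.03 rad and linear speed of board below 0.01 m/s); the robot touches nothing.
It fails at once if the board is lifted (10 mm or more) or tipped (height (world z) of board above 0.01 m or angle between board's own z axis and vertical above 0.12 rad).
It fails at once if the white tub is disturbed (moved more than 12 mm) (distance of tub from where it was at the start of the episode above 0.012 m).
It fails at once if the small pigment pot is disturbed (moved more than 12 mm) (distance of pigment from where it was at the start of the episode above 0.012 m).
It fails at once if the tape roll is disturbed (moved more than 12 mm) (distance of tape from where it was at the start of the episode above 0.012 m).
It fails at once if the putty knife is disturbed (moved more than 12 mm) (distance of knife from where it was at the start of the episode above 0.012 m).
It also fails if it takes over 54 s, if anything falls off the work surface, if the arm or the gripper's body presses on something with over 40 N, if the wrist force passes 120 N, or if a joint passes its speed limit or range.

## Working session

There is one attempt and no reset: what is moved stays moved. The work goes in short steps, Python scripts to look and compute and a tool call to move; the robot and the scene stay as the last step left them, time stands still between calls to the robot, and variables do not carry over. Pictures are saved under pics/ and viewed, at most 10 in all, crops included, and the job is handed in when it is done.

Besides the shell and the picture viewer there is one more tool, called as a command line: name --argument value ..., lists and objects as JSON in quotes. send_rows: Moves the arm, as the interface text tells. Shift numbers are shares of 2 cm and turn numbers shares of 8 degrees, none past 1 either way. Its arguments: {"type":"object","properties":{"steps":{"type":"array","items":{"type":"object","properties":{"dx":{"type":"number"},"dy":{"type":"number"},"dz":{"type":"number"},"rx":{"type":"number"},"ry":{"type":"number"},"rz":{"type":"number"},"hand":{"type":"number"}}}},"squeeze":{"type":"number"}},"required":["steps"]}

```bash
mkdir -p pics
cat > h.py <<'E'
import numpy as np, cv2
from station import status, read_camera, ctrl
def snap(name, fn):
    c=read_camera(name); cv2.imwrite('pics/'+fn+'.png',c['frame'][:,:,::-1]); np.savez('pics/'+fn+'.npz',**c); return c
def load(fn): return dict(np.load('pics/'+fn+'.npz'))
def pt(c,u,v,z=None):
    K=c['camera_matrix'];R=np.array(c['rotation']);
    if R.shape!=(3,3): R=cv2.Rodrigues(R)[0]
    r=R@np.array([(u-K[0,2])/K[0,0],(v-K[1,2])/K[1,1],1]); p=np.array(c['position'])
    return p+r*(c['z_map'][int(v),int(u)] if z is None else (z-p[2])/r[2])
E
python3 - <<'E'
from h import *
c=snap('top','top0'); print(c['position'],c['rotation'],c['camera_matrix']); snap('scene','scene0')
s=status.state();print(s)
E
```

```text
[0.34951228 0.00104271 0.99403302] [-2.11513581  2.15806915 -0.18334438] [[380.16079323   0.         318.39729058]
 [  0.         380.16079323 207.21468188]
 [  0.           0.           1.        ]]
{'clock': 0.1, 'qpos': array([ 9.85551393e-01,  5.28347821e-01,  1.43377727e+00, -2.76314190e-05,
        1.18140617e+00, -1.78477434e-01]), 'dq': array([-7.39833344e-04, -3.94721107e-03, -2.35192942e-03, -1.34729381e-04,
       -1.72187635e-03, -9.96551645e-05]), 'effort': array([-3.00523752e-04, -4.40982556e+01, -1.77149552e+01,  6.34722551e-02,
        5.33532968e-02, -4.35218283e-05]), 'eef_pos': array([0.24688012, 0.5734683 , 0.22968409]), 'orientation': array([-6.34395423e-01, -3.07615819e+00,  2.84014109e-03]), 'contact_force': array([ 0.52456479,  0.03149881, -0.10319945]), 'wrist_torque': array([-0.01121003,  0.00811528,  0.00679284]), 'grasp_force': 0.0, 'width': 0.9999015832368354}
```

View pics/top0.png

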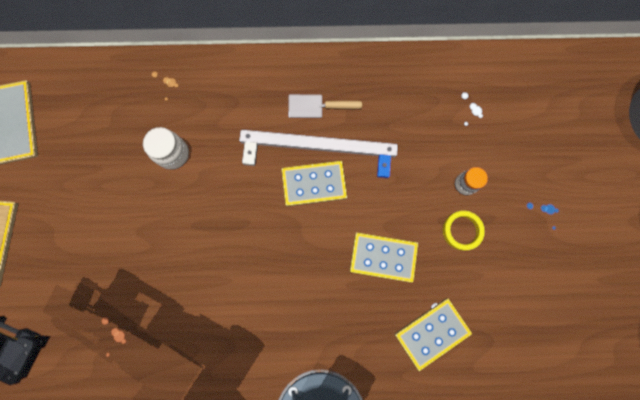

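View pics/scene0.png

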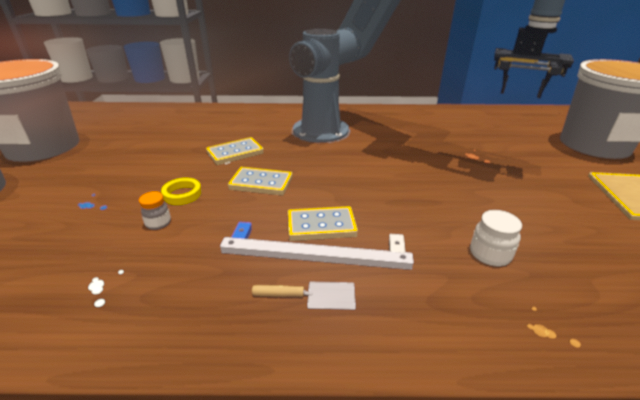

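The top view shows the board at (314,183), left of its look-alikes at (384,257) and (434,335). The straightedge runs from (241,136) to (397,150), with the blue stop at (385,166) on the right (-y). The tape is at (465,231) and the pot at (473,181). The panels at the left edge have no ornaments and are the wrong size.

Run:
```python
from h import *
c=load('top0'); f=c['frame'][:,:,::-1][120:215,230:410]
cv2.imwrite('pics/crop0.png',cv2.resize(f,None,fx=4.4,fy=4.4,interpolation=cv2.INTER_CUBIC))
print(pt(c,314,183),pt(c,320,145),pt(c,330,250))
```

```text
[0.57788707 0.00495654 0.01966175] [ 0.68190665 -0.01300463  0.0189079 ] [ 0.40288164 -0.03323456  0.00190956]
```

View pics/crop0.png

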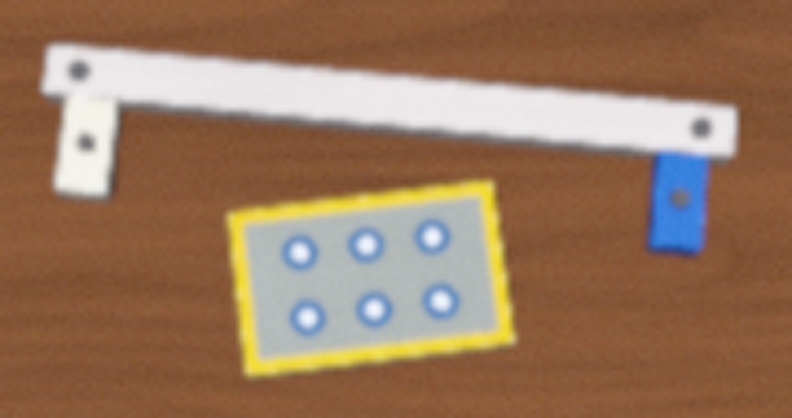

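The enlarged crop shows the board corners at (228,213), (493,181), (514,342) and (248,376). The bar's face edge runs from (43,93) to (736,156), and the blue stop's inner side from (654,153) to (649,250).

```bash
cat >> h.py <<'E'
def P(c,U,V,z,s=4.4,o=(230,120)): return pt(c,(U+.5)/s-.5+o[0],(V+.5)/s-.5+o[1],z)[:2]
E
python3 - <<'E'
from h import *
c=load('top0')
B=[P(c,*q,.018) for q in [(228,213),(493,181),(514,342),(248,376)]]
B=np.array(B);print('board',B,B.mean(0),[np.linalg.norm(B[i]-B[i-1]) for i in range(4)])
d=(B[0]+B[3]-B[1]-B[2]);print('byaw(y axis)',np.degrees(np.arctan2(-d[0],d[1])))
a,b=P(c,43,93,.02),P(c,736,156,.02);print('edge',a,b,np.linalg.norm(a-b));d=a-b
print('yaw',np.degrees(np.arctan2(-d[0],d[1])))
q=[P(c,*q,.02) for q in [(654,153),(649,250),(710,158),(704,253)]];print('blue',q)
w=[P(c,*q,.02) for q in [(119,100),(110,197)]];print('white',w)
T=cv2.Rodrigues(status.state()['orientation'])[0];print(T)
for n,u,v,z in [('pot',468,190,.0),('tape',465,231,.025),('tub',162,140,.09)]: print(n,pt(c,u,v,z))
E
```

```text
board [[ 0.6206219   0.09045199]
 [ 0.63745421 -0.06967095]
 [ 0.53817261 -0.07913306]
 [ 0.5207901   0.07903831]] [0.5792597  0.00517157] [np.float64(0.10048213337940537), np.float64(0.16100522552769375), np.float64(0.09973148056990463), np.float64(0.15912365111442833)]
byaw(y axis) 6.135408441469187
edge [0.69754798 0.20236421] [ 0.64965421 -0.21697339] 0.42206377880271484
yaw -6.515684622844118
blue [array([ 0.65249852, -0.16745075]), array([ 0.59228148, -0.16165346]), array([ 0.64870513, -0.20117639]), array([ 0.58979114, -0.19451224])]
white [array([0.69221363, 0.15616354]), array([0.63138315, 0.16117487])]
[[-9.18408526e-01  3.95631998e-01 -1.04958152e-03]
 [ 3.95633261e-01  9.18407135e-01 -1.63009404e-03]
 [ 3.19025798e-04 -1.91234163e-03 -9.99998121e-01]]
pot [ 0.55521879 -0.40648138  0.        ]
tape [ 0.4430706  -0.37935377  0.025     ]
tub [0.67817914 0.37983019 0.09      ]
```

send_rows --steps '[{"rz":-0.7},{"rz":-0.7},{"rz":-0.7},{"dx":-0.537,"dy":-0.98},{"dx":-0.537,"dy":-0.98},{"dx":-0.537,"dy":-0.98},{"dx":-0.537,"dy":-0.98},{"dx":-0.537,"dy":-0.98},{"dx":-0.537,"dy":-0.98},{"dx":-0.537,"dy":-0.98},{"dx":-0.537,"dy":-0.98},{"dx":-0.537,"dy":-0.98},{"dx":-0.537,"dy":-0.98},{"dx":-0.537,"dy":-0.98},{"dx":-0.537,"dy":-0.98},{"dx":-0.537,"dy":-0.98},{"dx":-0.537,"dy":-0.98},{"dx":-0.537,"dy":-0.98},{"dx":-0.537,"dy":-0.98},{"dx":-0.537,"dy":-0.98}]'

```text
validation failed for argument at $.st...
```

send_rows --steps '[{"dx":-0.537,"dy":-0.98},{"dx":-0.537,"dy":-0.98},{"dx":-0.537,"dy":-0.98},{"dx":-0.537,"dy":-0.98},{"dx":-0.537,"dy":-0.98},{"dx":-0.537,"dy":-0.98},{"dx":-0.537,"dy":-0.98},{"dx":-0.537,"dy":-0.98},{"dx":-0.537,"dy":-0.98},{"dx":-0.537,"dy":-0.98},{"dz":1},{"dz":1},{"dz":1},{"dz":1},{"dz":1},{"dz":1},{"dz":1},{"dz":1},{}]'

```text
validation failed for argument at $.st...
```

```bash
cat >> h.py <<'E'
def rep():
    s=status.state(); T=cv2.Rodrigues(s['orientation'])[0]; r=s['eef_pos'][:2]-[.6736,-.0073]
    print('t',s['clock'],'p',s['eef_pos'].round(4),'n',(r@[.9935,-.114]).round(4),'s',(r@[.114,.9935]).round(4),'yaw',np.degrees(np.arctan2(-T[0,1],T[1,1])).round(2),'tz',T[:,2].round(3),'F',s['contact_force'].round(1),'w',s['width'])
E
python3 -c "
from h import *
rep();snap('top','top1')"
```

```text
t 0.1 p [0.2469 0.5735 0.2297] n -0.4902 s 0.5283 yaw -23.31 tz [-0.001 -0.002 -1.   ] F [ 0.5  0.  -0.1] w 0.9999015832368354
```

View pics/top1.png

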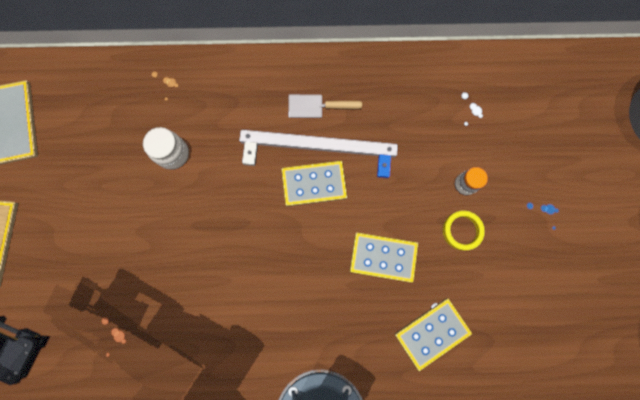

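Nothing moved, and the picture is unchanged. The rows were refused, probably because every field is needed.

send_rows --steps '[{"dx":0,"dy":0,"dz":0,"rx":0,"ry":0,"rz":-0.7,"hand":0},{"dx":0,"dy":0,"dz":0,"rx":0,"ry":0,"rz":-0.7,"hand":0},{"dx":0,"dy":0,"dz":0,"rx":0,"ry":0,"rz":-0.7,"hand":0}]'

```text
clock: 0.45
eef_pos: [0.2471, 0.5737, 0.2301]
orientation: [-0.172, -3.136, 0.001]
contact_force: [-0.2, 0.1, 0.1]
width: 1.0
grasp_force: 0.0
```

send_rows --steps '[{"dx":-0.537,"dy":-0.98,"dz":0,"rx":0,"ry":0,"rz":0,"hand":0},{"dx":-0.537,"dy":-0.98,"dz":0,"rx":0,"ry":0,"rz":0,"hand":0},{"dx":-0.537,"dy":-0.98,"dz":0,"rx":0,"ry":0,"rz":0,"hand":0},{"dx":-0.537,"dy":-0.98,"dz":0,"rx":0,"ry":0,"rz":0,"hand":0},{"dx":-0.537,"dy":-0.98,"dz":0,"rx":0,"ry":0,"rz":0,"hand":0},{"dx":-0.537,"dy":-0.98,"dz":0,"rx":0,"ry":0,"rz":0,"hand":0},{"dx":-0.537,"dy":-0.98,"dz":0,"rx":0,"ry":0,"rz":0,"hand":0},{"dx":-0.537,"dy":-0.98,"dz":0,"rx":0,"ry":0,"rz":0,"hand":0},{"dx":-0.537,"dy":-0.98,"dz":0,"rx":0,"ry":0,"rz":0,"hand":0},{"dx":-0.537,"dy":-0.98,"dz":0,"rx":0,"ry":0,"rz":0,"hand":0},{"dx":-0.537,"dy":-0.98,"dz":0,"rx":0,"ry":0,"rz":0,"hand":0},{"dx":-0.537,"dy":-0.98,"dz":0,"rx":0,"ry":0,"rz":0,"hand":0},{"dx":-0.537,"dy":-0.98,"dz":0,"rx":0,"ry":0,"rz":0,"hand":0},{"dx":-0.537,"dy":-0.98,"dz":0,"rx":0,"ry":0,"rz":0,"hand":0},{"dx":-0.537,"dy":-0.98,"dz":0,"rx":0,"ry":0,"rz":0,"hand":0},{"dx":-0.537,"dy":-0.98,"dz":0,"rx":0,"ry":0,"rz":0,"hand":0},{"dx":-0.537,"dy":-0.98,"dz":0,"rx":0,"ry":0,"rz":0,"hand":0},{"dx":-0.537,"dy":-0.98,"dz":0,"rx":0,"ry":0,"rz":0,"hand":0},{"dx":-0.537,"dy":-0.98,"dz":0,"rx":0,"ry":0,"rz":0,"hand":0},{"dx":-0.537,"dy":-0.98,"dz":0,"rx":0,"ry":0,"rz":0,"hand":0}]'

```text
clock: 2.45
eef_pos: [0.4163, 0.1593, 0.2305]
orientation: [-0.178, -3.136, 0.0]
contact_force: [0.7, 0.4, -0.1]
width: 0.998
grasp_force: 0.0
```

send_rows --steps '[{"dx":-0.537,"dy":-0.98,"dz":0,"rx":0,"ry":0,"rz":0,"hand":0},{"dx":-0.537,"dy":-0.98,"dz":0,"rx":0,"ry":0,"rz":0,"hand":0},{"dx":-0.537,"dy":-0.98,"dz":0,"rx":0,"ry":0,"rz":0,"hand":0},{"dx":-0.537,"dy":-0.98,"dz":0,"rx":0,"ry":0,"rz":0,"hand":0},{"dx":-0.537,"dy":-0.98,"dz":0,"rx":0,"ry":0,"rz":0,"hand":0},{"dx":-0.537,"dy":-0.98,"dz":0,"rx":0,"ry":0,"rz":0,"hand":0},{"dx":-0.537,"dy":-0.98,"dz":0,"rx":0,"ry":0,"rz":0,"hand":0},{"dx":0,"dy":0,"dz":1,"rx":0,"ry":0,"rz":0,"hand":0},{"dx":0,"dy":0,"dz":1,"rx":0,"ry":0,"rz":0,"hand":0},{"dx":0,"dy":0,"dz":1,"rx":0,"ry":0,"rz":0,"hand":0},{"dx":0,"dy":0,"dz":1,"rx":0,"ry":0,"rz":0,"hand":0},{"dx":0,"dy":0,"dz":1,"rx":0,"ry":0,"rz":0,"hand":0},{"dx":0,"dy":0,"dz":1,"rx":0,"ry":0,"rz":0,"hand":0},{"dx":0,"dy":0,"dz":1,"rx":0,"ry":0,"rz":0,"hand":0},{"dx":0,"dy":0,"dz":1,"rx":0,"ry":0,"rz":0,"hand":0},{"dx":0,"dy":0,"dz":0,"rx":0,"ry":0,"rz":0,"hand":0}]'

```text
clock: 4.05
eef_pos: [0.4738, 0.0156, 0.0686]
orientation: [-0.178, -3.131, -0.001]
contact_force: [-0.2, 0.1, -0.4]
width: 1.002
grasp_force: 0.0
```

```bash
python3 -c "
from h import *
rep();snap('wrist','w1')"
```

```text
t 4.05 p [0.4738 0.0156 0.0686] n -0.2011 s -0.0001 yaw -6.52 tz [-0.005  0.001 -1.   ] F [-0.2  0.1 -0.4] w 1.001728255303585
```

View pics/w1.png

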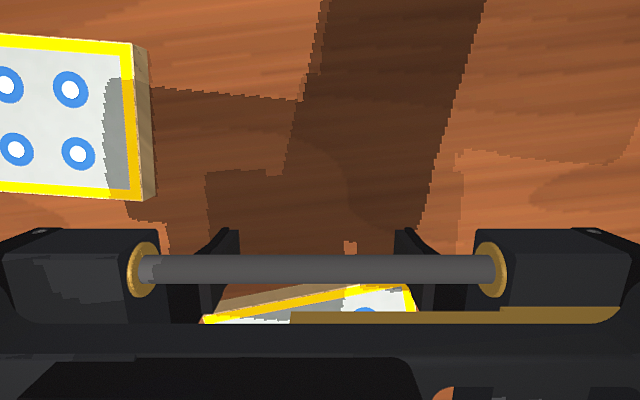

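The board's near edge lies ahead of the fingers, at (310,300). The neighbouring board, at (70,120), is well clear. I'll descend and push.

send_rows --steps '[{"dx":0,"dy":0,"dz":0.9,"rx":0,"ry":0,"rz":0,"hand":0},{"dx":0,"dy":0,"dz":0.9,"rx":0,"ry":0,"rz":0,"hand":0},{"dx":0,"dy":0,"dz":0.9,"rx":0,"ry":0,"rz":0,"hand":0},{"dx":0,"dy":0,"dz":0,"rx":0,"ry":0,"rz":0,"hand":0},{"dx":-0.3,"dy":0,"dz":0,"rx":0,"ry":0,"rz":0,"hand":0},{"dx":-0.3,"dy":0,"dz":0,"rx":0,"ry":0,"rz":0,"hand":0},{"dx":-0.3,"dy":0,"dz":0,"rx":0,"ry":0,"rz":0,"hand":0},{"dx":-0.3,"dy":0,"dz":0,"rx":0,"ry":0,"rz":0,"hand":0},{"dx":-0.3,"dy":0,"dz":0,"rx":0,"ry":0,"rz":0,"hand":0},{"dx":-0.3,"dy":0,"dz":0,"rx":0,"ry":0,"rz":0,"hand":0},{"dx":-0.3,"dy":0,"dz":0,"rx":0,"ry":0,"rz":0,"hand":0},{"dx":-0.3,"dy":0,"dz":0,"rx":0,"ry":0,"rz":0,"hand":0},{"dx":-0.3,"dy":0,"dz":0,"rx":0,"ry":0,"rz":0,"hand":0},{"dx":-0.3,"dy":0,"dz":0,"rx":0,"ry":0,"rz":0,"hand":0},{"dx":-0.3,"dy":0,"dz":0,"rx":0,"ry":0,"rz":0,"hand":0},{"dx":-0.3,"dy":0,"dz":0,"rx":0,"ry":0,"rz":0,"hand":0},{"dx":0,"dy":0,"dz":0,"rx":0,"ry":0,"rz":0,"hand":0}]'

```text
clock: 5.8
eef_pos: [0.5486, 0.0068, 0.0166]
orientation: [0.178, 3.134, -0.001]
contact_force: [0.0, 0.6, 0.8]
width: 1.002
grasp_force: 0.0
```

```bash
python3 -c "
from h import *
rep();c=snap('top','t2');f=c['frame'][:,:,::-1][120:240,230:410]
cv2.imwrite('pics/crop2.png',cv2.resize(f,None,fx=4.4,fy=4.4,interpolation=cv2.INTER_CUBIC))"
```

```text
t 5.8 p [0.5486 0.0068 0.0166] n -0.1258 s -0.0002 yaw -6.52 tz [ 0.002 -0.    -1.   ] F [0.  0.6 0.8] w 1.0023802723963087
```

View pics/crop2.png

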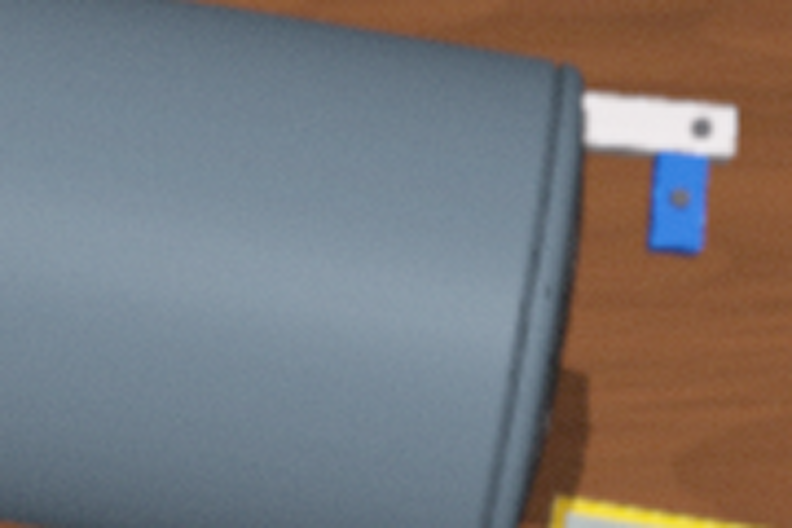

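The arm hides the board from above, so I'll go by force and position. I continue slowly towards the bar.

send_rows --steps '[{"dx":-0.2,"dy":0,"dz":0.05,"rx":0,"ry":0,"rz":0,"hand":0},{"dx":-0.2,"dy":0,"dz":0.05,"rx":0,"ry":0,"rz":0,"hand":0},{"dx":-0.1,"dy":0,"dz":0,"rx":0,"ry":0,"rz":0,"hand":0},{"dx":-0.1,"dy":0,"dz":0,"rx":0,"ry":0,"rz":0,"hand":0},{"dx":0,"dy":0,"dz":0,"rx":0,"ry":0,"rz":0,"hand":0}]'

```text
clock: 6.35
eef_pos: [0.5595, 0.0057, 0.0145]
orientation: [0.178, 3.135, -0.0]
contact_force: [0.2, 0.4, -0.3]
width: 1.002
grasp_force: 0.0
```

send_rows --steps '[{"dx":-0.1,"dy":0,"dz":0,"rx":0,"ry":0,"rz":0,"hand":0},{"dx":-0.1,"dy":0,"dz":0,"rx":0,"ry":0,"rz":0,"hand":0},{"dx":0,"dy":0,"dz":0,"rx":0,"ry":0,"rz":0,"hand":0}]'

```text
clock: 6.65
eef_pos: [0.5634, 0.0052, 0.0146]
orientation: [0.178, 3.136, -0.0]
contact_force: [-1.1, 0.1, 0.4]
width: 1.003
grasp_force: 0.2
```

```bash
python3 -c "
from h import *
rep();c=snap('scene','s3');f=c['frame'][:,:,::-1][160:290,210:430]
cv2.imwrite('pics/crop3.png',cv2.resize(f,None,fx=3.6,fy=3.6,interpolation=cv2.INTER_CUBIC))"
```

```text
t 6.65 p [0.5634 0.0052 0.0146] n -0.1109 s -0.0001 yaw -6.51 tz [ 0.001 -0.    -1.   ] F [-1.1  0.1  0.4] w 1.0027021470640163
```

View pics/crop3.png

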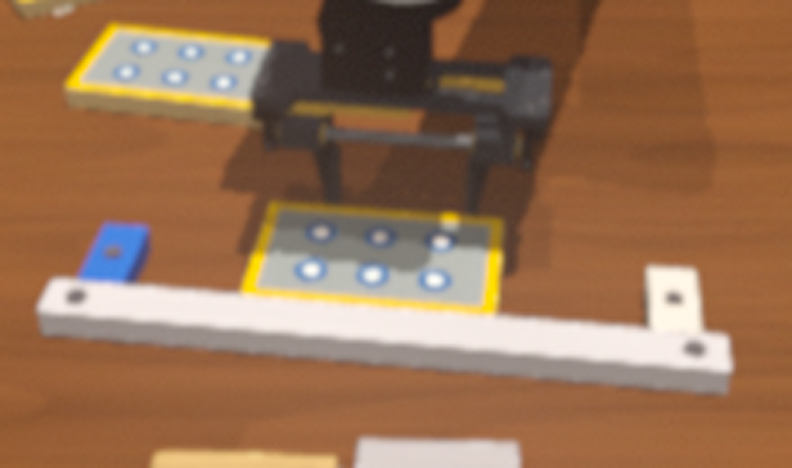

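The scene view shows the board almost parallel to the bar, its front edge running from (243,291) to (495,312). I'll push a little more until force builds.

send_rows --steps '[{"dx":-0.1,"dy":0,"dz":0,"rx":0,"ry":0,"rz":0,"hand":0},{"dx":-0.1,"dy":0,"dz":0,"rx":0,"ry":0,"rz":0,"hand":0},{"dx":0,"dy":0,"dz":0,"rx":0,"ry":0,"rz":0,"hand":0}]'

```text
clock: 7.0
eef_pos: [0.5645, 0.0054, 0.0144]
orientation: [-0.179, -3.131, -0.001]
contact_force: [-4.4, 0.8, 4.3]
width: 1.001
grasp_force: 2.5
```

send_rows --steps '[{"dx":0.4,"dy":0,"dz":0,"rx":0,"ry":0,"rz":0,"hand":0},{"dx":0.6,"dy":0,"dz":0,"rx":0,"ry":0,"rz":0,"hand":0},{"dx":0,"dy":0,"dz":-1,"rx":0,"ry":0,"rz":0,"hand":1},{"dx":0,"dy":0,"dz":-1,"rx":0,"ry":0,"rz":0,"hand":1},{"dx":0,"dy":0,"dz":-1,"rx":0,"ry":0,"rz":0,"hand":1},{"dx":0,"dy":0.9,"dz":0,"rx":0,"ry":0,"rz":0,"hand":1},{"dx":0,"dy":0.9,"dz":0,"rx":0,"ry":0,"rz":0,"hand":1},{"dx":-0.6,"dy":0.9,"dz":0,"rx":0,"ry":0,"rz":0,"hand":1},{"dx":-0.7,"dy":0.9,"dz":0,"rx":0,"ry":0,"rz":0,"hand":1},{"dx":-0.9,"dy":0.9,"dz":0,"rx":0,"ry":0,"rz":0,"hand":1},{"dx":-0.9,"dy":1,"dz":0,"rx":0,"ry":0,"rz":0,"hand":1},{"dx":-0.8,"dy":1,"dz":0,"rx":0,"ry":0,"rz":0,"hand":1},{"dx":0,"dy":0,"dz":0,"rx":0,"ry":0,"rz":0,"hand":1},{"dx":0,"dy":0,"dz":0,"rx":0,"ry":0,"rz":0,"hand":1}]'

```text
clock: 8.4
eef_pos: [0.6392, 0.1277, 0.0743]
orientation: [0.177, 3.136, -0.0]
contact_force: [-0.2, -0.6, -0.1]
width: 0.031
grasp_force: 0.0
```

```bash
python3 -c "
from h import *
rep();c=snap('scene','s4');f=c['frame'][:,:,::-1][160:290,210:430]
cv2.imwrite('pics/crop4.png',cv2.resize(f,None,fx=3.6,fy=3.6,interpolation=cv2.INTER_CUBIC))"
```

```text
t 8.4 p [0.6392 0.1277 0.0743] n -0.0496 s 0.1302 yaw -6.44 tz [ 0.001 -0.    -1.   ] F [-0.2 -0.6 -0.1] w 0.031056740589097055
```

View pics/crop4.png

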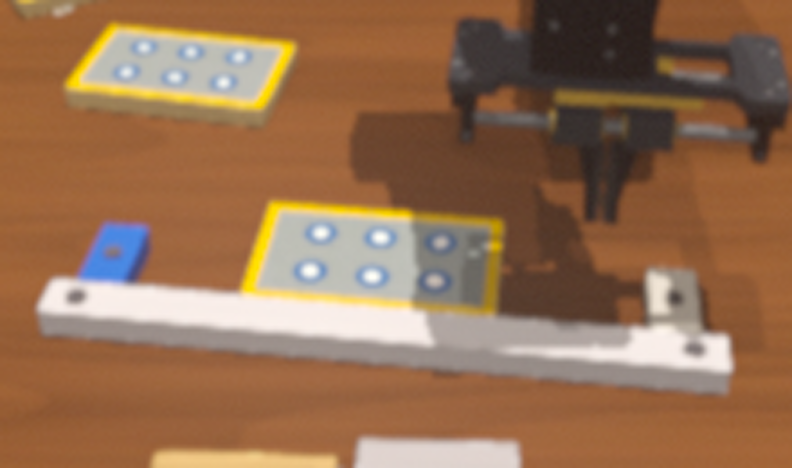

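The board's edge now lies along the bar, from (243,291) to (495,313). The shut fingers hang clear beyond its left end at (500,265). I'll descend and push towards the blue stop.

send_rows --steps '[{"dx":0,"dy":0,"dz":1,"rx":0,"ry":0,"rz":0,"hand":1},{"dx":0,"dy":0,"dz":1,"rx":0,"ry":0,"rz":0,"hand":1},{"dx":0,"dy":0,"dz":1,"rx":0,"ry":0,"rz":0,"hand":1},{"dx":0,"dy":0,"dz":0,"rx":0,"ry":0,"rz":0,"hand":1},{"dx":0,"dy":-0.3,"dz":0,"rx":0,"ry":0,"rz":0,"hand":1},{"dx":0,"dy":-0.3,"dz":0,"rx":0,"ry":0,"rz":0,"hand":1},{"dx":0,"dy":-0.3,"dz":0,"rx":0,"ry":0,"rz":0,"hand":1},{"dx":0,"dy":-0.3,"dz":0,"rx":0,"ry":0,"rz":0,"hand":1},{"dx":0,"dy":-0.3,"dz":0,"rx":0,"ry":0,"rz":0,"hand":1},{"dx":0,"dy":-0.3,"dz":0,"rx":0,"ry":0,"rz":0,"hand":1},{"dx":0,"dy":-0.3,"dz":0,"rx":0,"ry":0,"rz":0,"hand":1},{"dx":0,"dy":-0.3,"dz":0,"rx":0,"ry":0,"rz":0,"hand":1},{"dx":0,"dy":-0.3,"dz":0,"rx":0,"ry":0,"rz":0,"hand":1},{"dx":0,"dy":-0.3,"dz":0,"rx":0,"ry":0,"rz":0,"hand":1},{"dx":0,"dy":0,"dz":0,"rx":0,"ry":0,"rz":0,"hand":1}]'

```text
clock: 9.95
eef_pos: [0.6323, 0.067, 0.0145]
orientation: [-0.179, -3.136, 0.0]
contact_force: [0.4, 0.5, -0.0]
width: 0.005
grasp_force: 0.0
```

send_rows --steps '[{"dx":0,"dy":-0.3,"dz":0,"rx":0,"ry":0,"rz":0,"hand":1},{"dx":0,"dy":-0.3,"dz":0,"rx":0,"ry":0,"rz":0,"hand":1},{"dx":0,"dy":-0.3,"dz":0,"rx":0,"ry":0,"rz":0,"hand":1},{"dx":0,"dy":-0.3,"dz":0,"rx":0,"ry":0,"rz":0,"hand":1},{"dx":0,"dy":-0.3,"dz":0,"rx":0,"ry":0,"rz":0,"hand":1},{"dx":0,"dy":-0.3,"dz":0,"rx":0,"ry":0,"rz":0,"hand":1},{"dx":0,"dy":-0.3,"dz":0,"rx":0,"ry":0,"rz":0,"hand":1},{"dx":0,"dy":0,"dz":0,"rx":0,"ry":0,"rz":0,"hand":1}]'

```text
clock: 10.75
eef_pos: [0.6275, 0.025, 0.0145]
orientation: [-0.179, -3.136, 0.001]
contact_force: [0.1, -0.5, 0.0]
width: 0.001
grasp_force: 0.0
```

```bash
python3 -c "
from h import *
rep();c=snap('scene','s5');f=c['frame'][:,:,::-1][160:290,210:430]
cv2.imwrite('pics/crop5.png',cv2.resize(f,None,fx=3.6,fy=3.6,interpolation=cv2.INTER_CUBIC))"
```

```text
t 10.75 p [0.6275 0.025  0.0145] n -0.0495 s 0.0268 yaw -6.55 tz [-0. -0. -1.] F [ 0.1 -0.5  0. ] w 0.0006133104081629416
```

View pics/crop5.png

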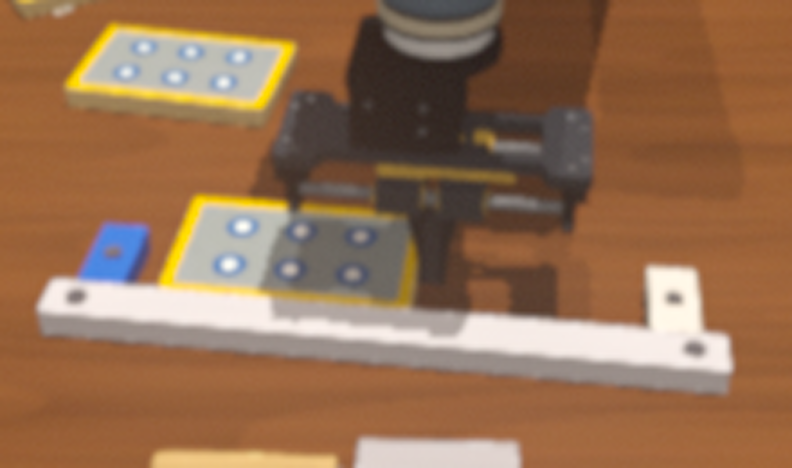

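The board slides along the bar. Its right corner at (163,287) is still about 20 mm from the stop at (130,283).

send_rows --steps '[{"dx":0,"dy":-0.2,"dz":0,"rx":0,"ry":0,"rz":0,"hand":1},{"dx":0,"dy":-0.2,"dz":0,"rx":0,"ry":0,"rz":0,"hand":1},{"dx":0,"dy":-0.2,"dz":0,"rx":0,"ry":0,"rz":0,"hand":1},{"dx":0,"dy":-0.2,"dz":0,"rx":0,"ry":0,"rz":0,"hand":1},{"dx":0,"dy":-0.1,"dz":0,"rx":0,"ry":0,"rz":0,"hand":1},{"dx":0,"dy":0,"dz":0,"rx":0,"ry":0,"rz":0,"hand":1}]'

```text
clock: 11.4
eef_pos: [0.6255, 0.0077, 0.0145]
orientation: [0.179, 3.137, -0.001]
contact_force: [0.1, -0.3, 0.2]
width: 0.004
grasp_force: 0.0
```

send_rows --steps '[{"dx":0,"dy":-0.1,"dz":0,"rx":0,"ry":0,"rz":0,"hand":1},{"dx":0,"dy":-0.1,"dz":0,"rx":0,"ry":0,"rz":0,"hand":1},{"dx":0,"dy":0,"dz":0,"rx":0,"ry":0,"rz":0,"hand":1}]'

```text
clock: 11.7
eef_pos: [0.6251, 0.004, 0.0145]
orientation: [-0.178, -3.136, 0.0]
contact_force: [-0.5, 0.1, 0.0]
width: 0.005
grasp_force: 0.1
```

send_rows --steps '[{"dx":0,"dy":-0.1,"dz":0,"rx":0,"ry":0,"rz":0,"hand":1},{"dx":0,"dy":-0.1,"dz":0,"rx":0,"ry":0,"rz":0,"hand":1},{"dx":0,"dy":0,"dz":0,"rx":0,"ry":0,"rz":0,"hand":1}]'

```text
clock: 12.0
eef_pos: [0.6248, 0.0027, 0.0146]
orientation: [0.181, 3.136, 0.006]
contact_force: [1.4, 8.5, 1.0]
width: 0.001
grasp_force: 4.4
```

The board is against the stop (8.5 N). Now I'll press its long edge against the bar once more with the open fingers.

send_rows --steps '[{"dx":0,"dy":0.3,"dz":0,"rx":0,"ry":0,"rz":0,"hand":1},{"dx":0,"dy":0.7,"dz":0,"rx":0,"ry":0,"rz":0,"hand":1},{"dx":0,"dy":0,"dz":-1,"rx":0,"ry":0,"rz":0,"hand":1},{"dx":0,"dy":0,"dz":-1,"rx":0,"ry":0,"rz":0,"hand":1},{"dx":0,"dy":0,"dz":-1,"rx":0,"ry":0,"rz":0,"hand":1},{"dx":0.9,"dy":-0.9,"dz":0,"rx":0,"ry":0,"rz":0,"hand":0},{"dx":0.9,"dy":-0.9,"dz":0,"rx":0,"ry":0,"rz":0,"hand":0},{"dx":0.9,"dy":-0.9,"dz":0,"rx":0,"ry":0,"rz":0,"hand":0},{"dx":0.9,"dy":-0.9,"dz":0,"rx":0,"ry":0,"rz":0,"hand":0},{"dx":0.7,"dy":-0.9,"dz":0,"rx":0,"ry":0,"rz":0,"hand":0},{"dx":0,"dy":-0.7,"dz":0,"rx":0,"ry":0,"rz":0,"hand":0},{"dx":0,"dy":0,"dz":0,"rx":0,"ry":0,"rz":0,"hand":0},{"dx":0,"dy":0,"dz":0,"rx":0,"ry":0,"rz":0,"hand":0}]'

```text
clock: 13.3
eef_pos: [0.5311, -0.0737, 0.0747]
orientation: [0.179, 3.135, -0.001]
contact_force: [0.5, -1.0, -0.2]
width: 0.647
grasp_force: 0.0
```

```bash
python3 -c "
from h import *
rep()"
```

```text
t 13.3 p [ 0.5311 -0.0737  0.0747] n -0.134 s -0.0822 yaw -6.55 tz [ 0.002 -0.    -1.   ] F [ 0.5 -1.  -0.2] w 0.6469486223901569
```

send_rows --steps '[{"dx":0,"dy":0,"dz":0.6,"rx":0,"ry":0,"rz":0,"hand":0},{"dx":0,"dy":0,"dz":0.8,"rx":0,"ry":0,"rz":0,"hand":0},{"dx":0,"dy":0,"dz":0.8,"rx":0,"ry":0,"rz":0,"hand":0},{"dx":0,"dy":0,"dz":0.8,"rx":0,"ry":0,"rz":0,"hand":0},{"dx":0,"dy":0,"dz":0,"rx":0,"ry":0,"rz":0,"hand":0},{"dx":-0.3,"dy":0,"dz":0,"rx":0,"ry":0,"rz":0,"hand":0},{"dx":-0.3,"dy":0,"dz":0,"rx":0,"ry":0,"rz":0,"hand":0},{"dx":-0.2,"dy":0,"dz":0,"rx":0,"ry":0,"rz":0,"hand":0},{"dx":-0.2,"dy":0,"dz":0,"rx":0,"ry":0,"rz":0,"hand":0},{"dx":-0.1,"dy":0,"dz":0,"rx":0,"ry":0,"rz":0,"hand":0},{"dx":0,"dy":0,"dz":0,"rx":0,"ry":0,"rz":0,"hand":0}]'

```text
clock: 14.4
eef_pos: [0.5521, -0.0761, 0.0149]
orientation: [0.178, 3.136, -0.0]
contact_force: [-0.8, -0.0, -0.2]
width: 1.002
grasp_force: 0.0
```

send_rows --steps '[{"dx":-0.1,"dy":0,"dz":0,"rx":0,"ry":0,"rz":0,"hand":0},{"dx":-0.1,"dy":0,"dz":0,"rx":0,"ry":0,"rz":0,"hand":0},{"dx":0,"dy":0,"dz":0,"rx":0,"ry":0,"rz":0,"hand":0}]'

```text
clock: 14.7
eef_pos: [0.5549, -0.0762, 0.0145]
orientation: [-0.179, -3.135, -0.001]
contact_force: [-0.5, 0.1, 1.8]
width: 0.998
grasp_force: 0.6
```

send_rows --steps '[{"dx":-0.1,"dy":0,"dz":0,"rx":0,"ry":0,"rz":0,"hand":0},{"dx":-0.1,"dy":0,"dz":0,"rx":0,"ry":0,"rz":0,"hand":0},{"dx":0,"dy":0,"dz":0,"rx":0,"ry":0,"rz":0,"hand":0}]'

```text
clock: 15.0
eef_pos: [0.5551, -0.0759, 0.0142]
orientation: [-0.178, -3.127, -0.003]
contact_force: [-8.3, -1.2, 5.3]
width: 1.001
grasp_force: 3.8
```

The long edge is firmly seated (8.3 N). I'll back off and clear the view to check.

send_rows --steps '[{"dx":0.3,"dy":0,"dz":0,"rx":0,"ry":0,"rz":0,"hand":0},{"dx":0.7,"dy":0,"dz":0,"rx":0,"ry":0,"rz":0,"hand":0},{"dx":0.5,"dy":0,"dz":-0.7,"rx":0,"ry":0,"rz":0,"hand":0},{"dx":0,"dy":0,"dz":-1,"rx":0,"ry":0,"rz":0,"hand":0},{"dx":0,"dy":0,"dz":-1,"rx":0,"ry":0,"rz":0,"hand":0},{"dx":0,"dy":0.9,"dz":-1,"rx":0,"ry":0,"rz":0,"hand":0},{"dx":0,"dy":0.9,"dz":-1,"rx":0,"ry":0,"rz":0,"hand":0},{"dx":0.2,"dy":1,"dz":-1,"rx":0,"ry":0,"rz":0,"hand":0},{"dx":0.2,"dy":1,"dz":-1,"rx":0,"ry":0,"rz":0,"hand":0},{"dx":0.2,"dy":1,"dz":-1,"rx":0,"ry":0,"rz":0,"hand":0},{"dx":0.2,"dy":1,"dz":-1,"rx":0,"ry":0,"rz":0,"hand":0},{"dx":0.2,"dy":1,"dz":0,"rx":0,"ry":0,"rz":0,"hand":0},{"dx":0.2,"dy":1,"dz":0,"rx":0,"ry":0,"rz":0,"hand":0},{"dx":0.2,"dy":1,"dz":0,"rx":0,"ry":0,"rz":0,"hand":0},{"dx":0.2,"dy":1,"dz":0,"rx":0,"ry":0,"rz":0,"hand":0},{"dx":0.2,"dy":1,"dz":0,"rx":0,"ry":0,"rz":0,"hand":0},{"dx":0.2,"dy":1,"dz":0,"rx":0,"ry":0,"rz":0,"hand":0},{"dx":0.2,"dy":1,"dz":0,"rx":0,"ry":0,"rz":0,"hand":0},{"dx":0.2,"dy":1,"dz":0,"rx":0,"ry":0,"rz":0,"hand":0}]'

```text
clock: 16.9
eef_pos: [0.5138, 0.2074, 0.1887]
orientation: [0.178, 3.134, 0.001]
contact_force: [-0.1, -0.2, 0.3]
width: 1.0
grasp_force: 0.0
```

send_rows --steps '[{"dx":0.3,"dy":1,"dz":0,"rx":0,"ry":0,"rz":0,"hand":0},{"dx":0.3,"dy":1,"dz":0,"rx":0,"ry":0,"rz":0,"hand":0},{"dx":0.3,"dy":1,"dz":0,"rx":0,"ry":0,"rz":0,"hand":0},{"dx":0.3,"dy":1,"dz":0,"rx":0,"ry":0,"rz":0,"hand":0},{"dx":0,"dy":0,"dz":0,"rx":0,"ry":0,"rz":0,"hand":0}]'

```text
clock: 17.4
eef_pos: [0.4985, 0.2909, 0.1887]
orientation: [0.173, 3.135, 0.003]
contact_force: [0.1, -0.5, 0.3]
width: 1.002
grasp_force: 0.0
```

```bash
python3 -c "
from h import *
rep();c=snap('top','t6');f=c['frame'][:,:,::-1][120:220,290:410]
cv2.imwrite('pics/crop6.png',cv2.resize(f,None,fx=6,fy=6,interpolation=cv2.INTER_CUBIC))"
```

```text
t 17.4 p [0.4985 0.2909 0.1887] n -0.208 s 0.2763 yaw -6.33 tz [ 0.002  0.002 -1.   ] F [ 0.1 -0.5  0.3] w 1.0022909496031485
```

View pics/crop6.png

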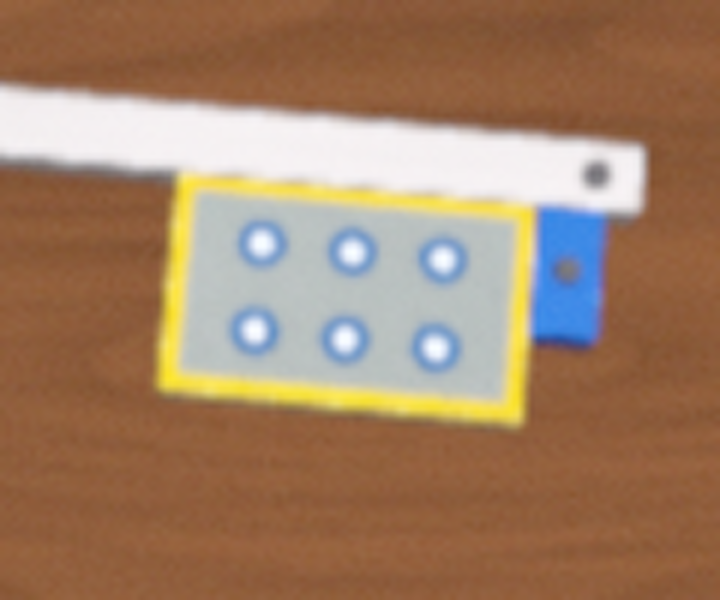

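The board sits flush against the bar, its top edge running from (180,178) to (535,212). It also sits flush against the blue stop at (535,270), with no visible gap at either. It is square to within about 0.7°.

```bash
python3 -c "
from h import *
print(ctrl.finish_job())"
```

```text
the job is handed in; nothing more can be done
None
```

The board is pushed flush against the straightedge and the blue stop, and I handed the job in at about 17 s; no verdict came back, but the last picture showed no gap at either edge and the board square to within about 0.7°.

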